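Take the screw cap off the herb spinner and hold it over the drip bowl

TASK

First push the steel bowl along the counter, without picking it up, until it stands in the middle of the round rubber mat. Then take the screw cap off the top of the herb spinner: it may be right- or left-handed and you cannot see which, so try turning it both ways until it lifts freely. Finish while still holding the cap in the gripper, level with its open side down, over the middle of the bowl and clear of its rim; leave the glass jar, sauce dish and green tray where they are.

Things in the scene. Friction and masses are not known exactly. Their poses are not given: they have to be found in the camera images.
- bowl: shallow round stainless bowl, loose, about 160 g, rim 116 mm across, 36 mm high, 3 mm wall sloping outward from a flat foot 52 mm across, inner floor 4 mm up, open and empty (it can be pushed from outside or inside); origin at the centre of its underside. Starts on one side of the mat (left or right), 19 to 33 cm from it.
- mat: thin round dark rubber mat lying flat on the counter, 140 mm across, about 1 mm thick, no obstacle to sliding; origin at its centre. The bowl belongs in its middle.
- spinner: round white plastic herb spinner fixed to the counter, on the other side of the mat from the bowl; 164 mm across at the lid, lid top 120 mm up, with a small lid-lock button (6 mm high, 60 mm from the axis; not needed). A boss 60 mm across rises mid-lid to 134 mm and carries the cap on a spindle. Origin on its axis at counter height, z up.
- seat (a point): point on the spinner's axis, top of the boss, 134 mm above the counter; the fitted cap's lower edge rests there. Coarse thread, right- or left-handed (hidden, varies from run to run): turned the loosening way from its start the cap is free by 64 degrees and stops at 62 to 84, still free; the other way it stops within 28, locked. Locked, it has 1 to 3 mm of vertical play, then holds firmly.
- cap_mid (a point): centre, half-way up, of the grey round screw cap: a cup open below, 52 mm across, 36 mm high (plus a 2 mm disc on top), about 60 g; its z is its axis, up. Fitted at the start, its centre 18 mm above point seat. It turns easily and does not rise while turned. The round cap just slips in the fingers when it meets a stop. It must be lifted 25 mm to clear the spindle.
- jar: bystander: glass jar with clamp lid, 92 mm across, about 138 mm high, loose; origin at its underside. Leave alone.
- dish: bystander: small white ceramic sauce dish, 84 mm across, 25 mm high, loose; origin at its underside. Leave alone.
- tray: bystander: round green plastic wrapper tray, 190 mm across, 16 mm high, loose; origin at its underside. Leave alone.
There are look-alikes about, which are no part of the job. What is shaped like the part that bears cap_mid but red is not meant. There is more than one size of the spinner; the job needs the smaller.

How it is judged (in metres and radians):
On the way, in this order (a step that is already met when the one before it is completed fails the run):
1. the bowl stands at rest in the middle of the mat (centres within 30 mm) (horizontal distance between bowl and mat below 0.03 m and linear speed of bowl below 0.02 m/s), for 0.2 s.
2. the cap is lifted off the spindle, held in the fingers (z of cap_mid in the frame of seat above 0.045 m and contact force between the fingers and cap above 1 N), for 0.2 s.
At the end, for the whole second after the job is handed in: Bowl flat and still, centre within 30 mm of the mat centre; cap still, held by the fingers alone, touching neither spinner nor bowl, open side down within 20 deg of level, centre within 40 mm of the bowl centre from above and over 70 mm above the counter (all of step 1 and height (world z) of bowl below 0.005 m and angle between bowl's own z axis and vertical below 0.1 rad and horizontal distance between cap_mid and bowl below 0.04 m and height (world z) of cap_mid above 0.07 m and angle between cap_mid's own z axis and vertical below 0.35 rad and linear speed of cap below 0.03 m/s and contact force between the fingers and cap above 1 N and contact force between cap and spinner below 0.2 N and contact force between cap and bowl below 0.2 N); the arm keeps its last pose, push and grip.
It fails at once if the bowl is picked up (more than 12 mm) or tipped (more than 20 degrees) (height (world z) of bowl above 0.012 m or angle between bowl's own z axis and vertical above 0.35 rad).
It fails at once if a bystander is moved more than 30 mm (distance of any of jar, dish, tray from where it was at the start of the episode above 0.03 m).
It also fails if it takes over 72 s, if anything falls off the work surface, if the arm or the gripper's body presses on something with over 40 N, if the wrist force passes 120 N, or if a joint passes its speed limit or range.

ROBOT

A 6-joint arm with a two-finger parallel gripper is mounted at the origin on the work surface. World frame = base frame: x ahead of the robot, y to its left, z up, the work surface at z = 0. Lengths are in mm, angles in degrees, forces in N, time in s.
With the tool pointing down it reaches from about 350 to 850 mm from the base axis. Payload 8.1 kg.
Tool frame: the origin (TCP) lies at the very end of the fingers, on their centre line; the grasp point (between the pads) lies 19 mm behind it; z points along the fingers, y is the direction in which the jaws open and shut (so a half turn about z gives the same grasp; the last joint's range is limited). The gripper opens to 85 mm and grips with 20 to 120 N. Pads are 22 mm wide; open, the fingers measure 114 mm over their backs; the gripper's body (76 mm by 85 mm) begins 54 mm behind the grasp point. The pads swing forward as they close: fully open they stand 13 mm farther back than shut.
Start: joints at [70.336, 7.471, 85.268, -0, 87.261, -4.893], TCP at [152.95, 580.182, 231.292] pointing down, gripper open.
Joint ranges: [-169.43, 169.43], [-51.17, 129.36], [1.28, 143.12], [-76.62, 256.62], [0, 156.53], [-152.29, 152.29]. Speed limits (degrees/s): [136.94, 136.94, 159.86, 180, 180, 180].

INTERFACE

Orientations are given as [roll, pitch, yaw] about the fixed x, y, z axes, in that order (R = Rz(yaw) Ry(pitch) Rx(roll)).
In Python, from bench import sensors, viewer, job gives the robot as it stands.
- The arm moves only by the shell command python3 -m pendant 'ROWS' [FORCE]. ROWS is JSON, one flat list of numbers, 5 for each row, row after row: the shift along the world's x, y, z in mm, then the turn about the world's z in rad, then the finger opening in mm, from 0 to 85.4. In form: [x, y, z, twist, hand, x, y, z, twist, hand, ...]. A call has 1 to 12 rows; each row shifts and turns the pose as measured when the row begins; what a row does not reach is not made up. A row lasts 1/12 s, in which the tool goes at most 41.7 mm and 7.16 degrees, less where a joint would pass 70% of its speed; a pose out of reach is approached as far as the arm can. A call with a gripper value outside its range is refused whole. The fingers move at their own pace and stop on an object; FORCE is the grip in N (left out, the last holds). Time passes only in rows, so rows that do not move let the fingers close. It gives the time, the measured TCP pose, the force and the opening at its end, in the units of the state.
- sensors.sense(): the state, without advancing time (a new reading comes with each control period).
- viewer.snapshot(name): name is "side" or "top" or "wrist"; returns a dict with "frame" (384x512x3 uint8, blue, green, red), "z_map" (384x512 float32, mm along the optical axis (not along the pixel's ray), 0 where there is no reading), "fx", "fy", "cx", "cy" (pixels), "view" (4x4, takes a point from world to camera coordinates). Camera axes: x right, y down, z forward; pixel columns grow to the right and rows downward; lengths in mm; the calibration is good to about 2 mm. A picture is of the moment at which its call begins.
- job.hand_in(): hands the job in, once; it reports no verdict.
The state is a dict: "time": time; "joint_pos": joint angles; "qd": joint speeds; "joint_efforts": joint torques, N m; "tool_pos": TCP position; "tcp_rot": TCP orientation; "ft_force": force on the tool from outside, world axes, zero at the start; "wrist_torque": the same for the moment, N m; "finger_gap": finger opening in mm.
Only numpy, scipy, OpenCV 4.12 (cv2) and the standard library are available. Lean on these libraries where they do the work, as an engineer would, in place of code of your own. Each camera call takes 0.05 s, during which the arm holds its last target.

## Working session

There is one attempt and no reset: what is moved stays moved. The work goes in short steps, Python scripts to look and compute and a shell command to move; the robot and the scene stay as the last step left them, time stands still between calls to the robot, and variables do not carry over. Pictures are saved under pics/ and viewed, and the job is handed in when it is done.

```bash
ls; mkdir -p pics
python3 - <<'E'
from bench import sensors, viewer
import cv2,numpy as np,pickle
print(sensors.sense())
for n in ["side","top","wrist"]:
    s=viewer.snapshot(n); cv2.imwrite(f"pics/{n}0.png",s["frame"]); pickle.dump(s,open(f"{n}0.pkl","wb"))
    print(n,s["fx"],s["cx"],s["cy"],np.round(s["view"],3).tolist())
E
```

```text
pics
{'time': 0.0, 'joint_pos': array([ 7.03355240e+01,  7.51337578e+00,  8.53299042e+01,  1.19028555e-03,
        8.72602131e+01, -4.89210921e+00]), 'qd': array([-0.04215026,  0.04670148,  0.03547749,  0.06735023,  0.00480372,
        0.06476664]), 'joint_efforts': array([ 1.70257766e-05, -5.69384372e+01, -5.00562501e+01, -6.89283843e-05,
        1.43924786e-02, -6.38265206e-06]), 'tool_pos': array([152.76602678, 579.66578256, 230.25648697]), 'tcp_rot': array([-1.79896985e+02, -1.00103438e-02,  1.65227566e+02]), 'ft_force': array([ 0.37979504, -0.62136472, -0.23914804]), 'wrist_torque': array([ 0.05663175, -0.00133723, -0.05570213]), 'finger_gap': 85.45177037557539}
side 484.06608618472166 252.96105895872827 189.43969437524507 [[-0.217, 0.976, -0.0, 139.781], [0.812, 0.181, -0.555, -418.342], [-0.541, -0.12, -0.832, 1590.126], [0.0, 0.0, 0.0, 1.0]]
top 393.80516096233697 255.97247729148532 187.7332104063137 [[-0.021, -0.999, -0.033, 25.595], [-0.996, 0.023, -0.085, 588.103], [0.086, 0.031, -0.996, 964.284], [0.0, 0.0, 0.0, 1.0]]
wrist 316.1352712478087 251.56910007070812 190.72074825524325 [[0.254, 0.967, -0.002, -599.578], [0.932, -0.244, 0.267, -35.151], [0.258, -0.07, -0.964, 377.246], [0.0, 0.0, 0.0, 1.0]]
```

View pics/top0.png

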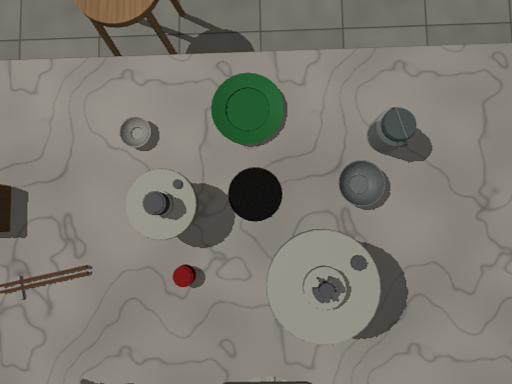

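View pics/side0.png

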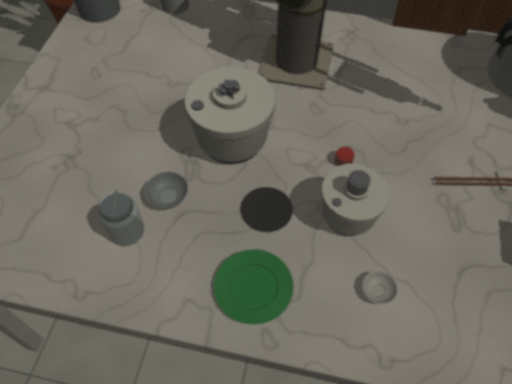

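View pics/wrist0.png

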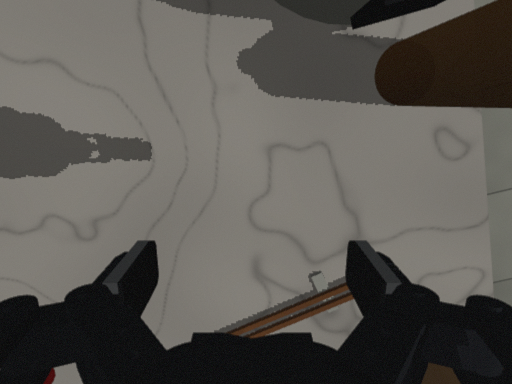

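Top view: the mat is at about (255,194) and the bowl at (362,184), on the right (−y). The small spinner with its grey cap is at (156,203). The jar is at (397,125), the tray at (248,109), the dish at (136,132), the big look-alike spinner at (323,287) and the red decoy at (184,276). Side view: the bowl is at (165,191), the mat at (267,209), the cap at (358,182) and the jar at (121,218).

```bash
cat > h.py <<'E'
import numpy as np,cv2,pickle
def ray(s,u,v):
    V=s["view"];R=V[:3,:3];t=V[:3,3];c=-R.T@t
    d=R.T@np.array([(u-s["cx"])/s["fx"],(v-s["cy"])/s["fy"],1.]);return c,d
def plane(s,u,v,z):
    c,d=ray(s,u,v);return c+d*(z-c[2])/d[2]
def cloud(s):
    z=s["z_map"];v,u=np.mgrid[:384,:512]
    P=np.stack([(u-s["cx"])/s["fx"]*z,(v-s["cy"])/s["fy"]*z,z],-1)
    R=s["view"][:3,:3];t=s["view"][:3,3]
    W=(P-t)@R; W[z==0]=np.nan; return W
def circ(P):
    A=np.c_[2*P[:,:2],np.ones(len(P))];x=np.linalg.lstsq(A,(P[:,:2]**2).sum(1),rcond=None)[0]
    return x[:2],np.sqrt(x[2]+x[:2]@x[:2])
def tri(rays):
    A=0;b=0
    for c,d in rays:
        d=d/np.linalg.norm(d);M=np.eye(3)-np.outer(d,d);A=A+M;b=b+M@c
    p=np.linalg.solve(A,b);return p,[np.linalg.norm(np.cross(p-c,d/np.linalg.norm(d))) for c,d in rays]
E
python3 - <<'E'
from h import *
for n in ["top","side"]:
    s=pickle.load(open(n+"0.pkl","rb"));W=cloud(s);f=s["frame"].astype(int)
    z=W[...,2]
    centers={"top":dict(mat=(255,194),bowl=(362,184),cap=(156,203),spin=(162,204),jar=(397,125),tray=(248,109),dish=(136,132)),
     "side":dict(mat=(267,209),bowl=(165,191),cap=(358,182),spin=(355,199),jar=(121,218),tray=(254,285),dish=(378,288))}[n]
    for k,(u,v) in centers.items():
        m=np.zeros(z.shape,np.uint8);cv2.circle(m,(u,v),{"mat":40,"bowl":32,"cap":18,"spin":45,"jar":40,"tray":50,"dish":25}[k],1,-1)
        zz=z.copy()
        zz[m==0]=np.nan
        if k=="mat": sel=(m>0)&(f.max(2)<45)&(abs(z)<15)
        else:
            if k=="spin": zz[zz>126]=np.nan
            top=np.nanpercentile(zz,97); sel=zz>top-5
        P=W[sel]; 
        pc,r=cv2.minEnclosingCircle(P[:,:2].astype(np.float32))
        print(n,k,len(P),"z",np.round(np.nanpercentile(P[:,2],[5,50,95]),1),"mean",P.mean(0).round(1),"encl",np.round(pc,1),round(r,1))
E
```

```text
top mat 2212 z [-0.5  2.5  5.5] mean [574.4  16.8   2.5] encl [574.5  17.3] 68.8
top bowl 300 z [32.8 36.2 39.4] mean [ 596.1 -252.6   36.1] encl [ 594.3 -246.6] 57.8
top cap 408 z [170.  172.4 174.8] mean [549.  229.4 172.4] encl [549.3 229.6] 25.6
top spin 3049 z [119.  121.  123.6] mean [547.9 228.3 121.1] encl [549.5 229.7] 81.7
top jar 824 z [131.8 134.3 138.2] mean [ 717.4 -315.3  134.5] encl [ 717.3 -315.5] 38.0
top tray 1684 z [12.7 15.  18.7] mean [799.5  34.   15.2] encl [797.8  32.9] 94.8
top dish 228 z [21.6 24.8 28.6] mean [745.5 326.6  24.9] encl [742.5 323.4] 42.2
side mat 1433 z [-2.6  0.8  4.5] mean [575.1  22.4   0.8] encl [574.   20.5] 65.6
side bowl 239 z [30.2 34.  38.1] mean [ 582.1 -253.    34.1] encl [ 593.  -246.3] 59.6
side cap 260 z [169.5 171.5 175. ] mean [549.1 229.5 171.8] encl [549.6 229.9] 25.9
side spin 2035 z [118.1 120.1 123.3] mean [557.4 229.5 120.3] encl [548.8 229.9] 82.7
side jar 644 z [129.5 132.3 136.5] mean [ 718.4 -314.8  132.5] encl [ 717.5 -314.6] 38.5
side tray 1693 z [11.5 13.8 17.5] mean [797.3  33.9  14. ] encl [794.9  33.6] 95.6
side dish 257 z [20.6 23.4 26.9] mean [735.7 324.9  23.6] encl [739.8 323.9] 41.9
```

Run:
```python
from h import *
s=pickle.load(open("top0.pkl","rb"));W=cloud(s)
m=np.zeros((384,512),np.uint8);cv2.circle(m,(323,287),62,1,-1)
P=W[(m>0)&(W[...,2]>60)];print(np.percentile(P[:,2],[1,20,50,80,99,100]))
t=np.median(P[:,2]);Q=P[abs(P[:,2]-t)<8];print(cv2.minEnclosingCircle(Q[:,:2].astype(np.float32)))
for n in["top","side","wrist"]:
    s=pickle.load(open(n+"0.pkl","rb"));print(n,(-s["view"][:3,:3].T@s["view"][:3,3]).round())
# two-view check of cap and bowl via tri
a=pickle.load(open("top0.pkl","rb"));b=pickle.load(open("side0.pkl","rb"))
def cen(s,p):
    q=s["view"]@np.r_[p,1];return q[0]/q[2]*s["fx"]+s["cx"],q[1]/q[2]*s["fy"]+s["cy"]
for p in [(549.5,229.7,172),(594,-246.5,4),(594,-246.5,36),(574.5,18.5,0)]: print(p,np.round(cen(a,p)),np.round(cen(b,p)))
from bench import sensors; print(sensors.sense()["time"])
```

```text
[171.26814467 174.00061121 175.39077212 177.53665309 224.29788888
 228.32449049]
((367.4822998046875, -126.15901184082031), 118.85885620117188)
top [ 503.  -18. 1011.]
side [1231.  131. 1091.]
wrist [ 88. 598. 372.]
(549.5, 229.7, 172) [153. 202.] [359. 178.]
(594, -246.5, 4) [358. 184.] [167. 196.]
(594, -246.5, 36) [361. 183.] [165. 189.]
(574.5, 18.5, 0) [254. 194.] [265. 209.]
0.15
```

```bash
python3 -m pendant '[5,-5,35,0,0, 10,-20,35,0.02,0, 18,-34,10,0.02,0, 18,-34,0,0.02,0, 18,-34,0,0.02,0, 18,-34,0,0.02,0, 18,-34,0,0.02,0, 18,-34,0,0.02,0, 18,-34,0,0.02,0, 18,-34,0,0.02,0, 18,-34,0,0.02,0, 18,-34,0,0.02,0]' 20
python3 -c "
from bench import sensors;s=sensors.sense();print(s['joint_pos'],s['tool_pos'],s['tcp_rot'],s['finger_gap'],s['time'])"
```

```text
time: 1.15
tool_pos: [346.5, 201.1, 307.7]
tcp_rot: [-179.5, 0.0, 179.1]
ft_force: [0.6, 0.5, -0.7]
finger_gap: -0.1
[ 23.18763327 -25.28720309 106.81153908  -0.44440677  98.64027866
 -66.0230778 ] [346.53622115 201.09325238 307.68233788] [-1.79531585e+02  2.84431264e-02  1.79144695e+02] -0.057439032422162875 1.15
```

```bash
python3 -m pendant '[20,-34,0,0,0, 20,-34,0,0,0, 20,-34,0,0,0, 20,-34,0,0,0, 20,-34,0,0,0, 20,-34,0,0,0, 20,-34,0,0,0, 20,-34,0,0,0, 20,-34,0,0,0, 20,-34,0,0,0, 20,-34,0,0,0, 20,-34,0,0,0]'
python3 -c "
from bench import sensors;s=sensors.sense();print(s['joint_pos'],s['tool_pos'],s['tcp_rot'],s['finger_gap'],s['time'])"
```

```text
time: 2.15
tool_pos: [591.5, -231.6, 305.5]
tcp_rot: [-179.6, 0.1, 179.1]
ft_force: [0.6, -0.6, 0.8]
finger_gap: 0.1
[ -25.85734216   11.69687436   72.89998816   -0.26580765   95.1314241
 -115.00267226] [ 591.49077966 -231.64530678  305.52662709] [-1.79645304e+02  1.34452730e-01  1.79121344e+02] 0.10723986788611052 2.15
```

```bash
python3 -m pendant '[5,-28,0,0,0, 3,-20,0,0,0, 0,0,0,0,0]'
python3 -c "
from bench import sensors,viewer;import cv2;s=sensors.sense();print(s['joint_pos'],s['tool_pos'],s['tcp_rot'],s['time'])
for n in ['side','top']: cv2.imwrite('pics/%s1.png'%n,viewer.snapshot(n)['frame'])"
```

```text
time: 2.4
tool_pos: [600.5, -289.1, 300.7]
tcp_rot: [-179.7, -0.1, 178.8]
ft_force: [-0.3, -0.7, -0.2]
finger_gap: 0.1
[ -29.92538131   16.92764495   67.31218786   -0.34344041   95.7033271
 -118.77133314] [ 600.46513357 -289.07106179  300.66756469] [-1.79673071e+02 -1.14555264e-01  1.78811325e+02] 2.4
```

Run:
```python
import numpy as np
from scipy.optimize import least_squares
D=[(7.513,85.33,152.77,579.67,230.26),(-25.287,106.81,346.54,201.09,307.68),(11.697,72.90,591.49,-231.65,305.53),(16.928,67.312,600.47,-289.07,300.67)]
d=np.pi/180
def f(p):
    a,L1,L2,h,o=p;e=[]
    for j2,j3,x,y,z in D:
        r=np.sqrt(x*x+y*y-51**2)
        e+= [a+L1*np.sin(j2*d)+L2*np.sin((j2+j3)*d)+o*np.cos((j2+j3)*d)-r, h+L1*np.cos(j2*d)+L2*np.cos((j2+j3)*d)-o*np.sin((j2+j3)*d)-z]
    return e
s=least_squares(f,[0,400,400,150,0]);print(s.x,np.round(s.fun,1))
```

```text
[ -1.74481389 372.67849925 554.44455869 -43.61351897  68.22097513] [ 0.1 -0.   0.1 -0.1 -1.   0.1  0.8  0. ]
```

View pics/side1.png

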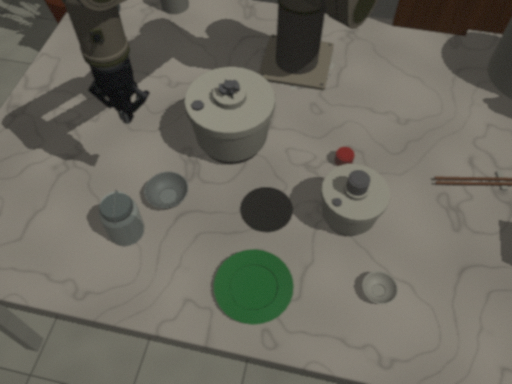

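View pics/top1.png

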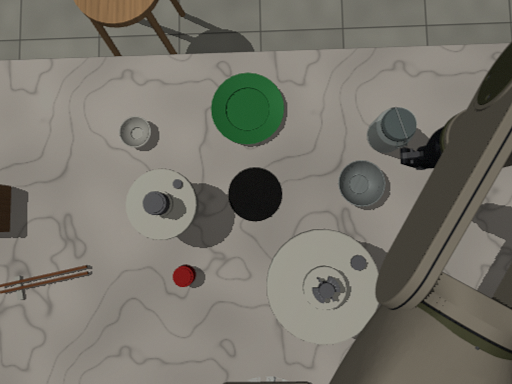

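Both views show the bowl, mat, spinners and bystanders unmoved. The gripper is beside the bowl, at about (430,155) in the top view. Next I go over the bowl's centre and down inside it.

```bash
python3 -m pendant '[-3,18,-15,0,0, -3,18,-30,0,0, 0,4,-35,0,0, 0,0,-35,0,0, 0,0,-35,0,0, 0,0,-30,0,0, 0,0,-15,0,0, 0,0,0,0,0, 0,0,0,0,0]'
```

```text
time: 3.25
tool_pos: [593.0, -228.8, 104.9]
tcp_rot: [-179.8, 0.4, 179.5]
ft_force: [1.2, -0.4, 0.3]
finger_gap: -0.1
```

```bash
python3 -m pendant '[0,-9,-10,0,0, 0,-9,-25,0,0, 0,0,-10,0,0, 0,0,0,0,0]'
python3 - <<'E'
from bench import viewer;from h import *
s=viewer.snapshot("side");cv2.imwrite("pics/side2.png",cv2.resize(s["frame"][60:260,40:307],None,fx=3,fy=3))
s=viewer.snapshot("wrist");cv2.imwrite("pics/wrist2.png",s["frame"])
E
```

```text
time: 3.58
tool_pos: [597.5, -247.8, 66.0]
tcp_rot: [-179.5, 1.0, 179.7]
ft_force: [0.3, 0.6, -0.8]
finger_gap: 0.0
```

View pics/side2.png

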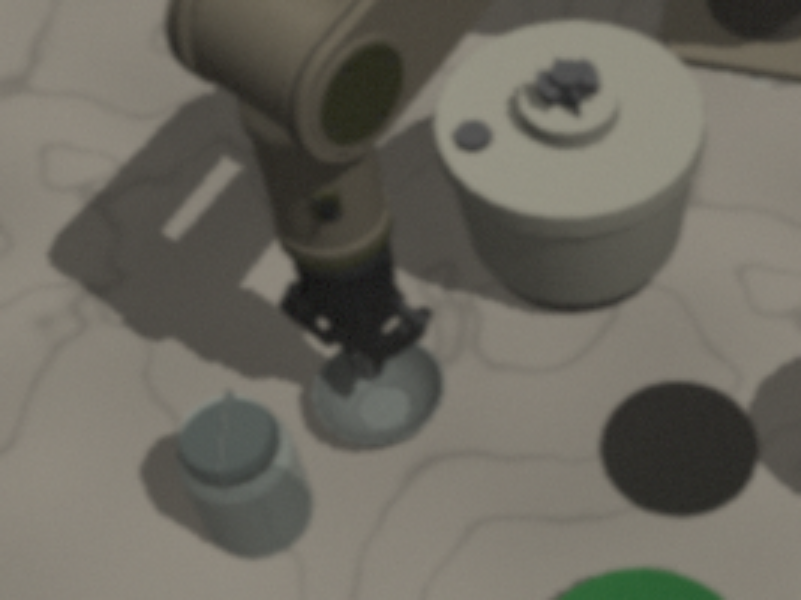

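View pics/wrist2.png

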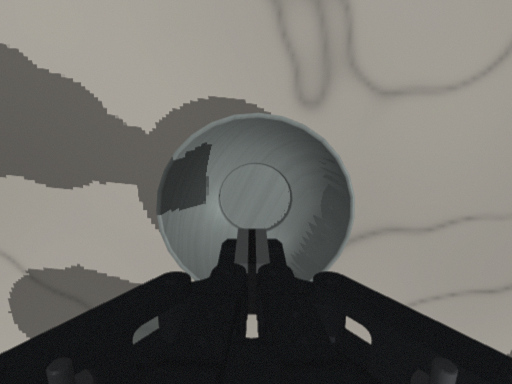

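The wrist view puts the bowl's foot at (255,197) with the finger tips right over the bowl's near half. The side view shows the gripper over the bowl and clear of the jar. Lowering into the bowl.

```bash
python3 -m pendant '[-1,0,-20,0,0, -1,0,-20,0,0, 0,0,-9,0,0, 0,0,0,0,0, 0,0,0,0,0]'
```

```text
time: 4.1
tool_pos: [601.6, -250.1, 26.8]
tcp_rot: [-179.2, 1.7, 179.8]
ft_force: [-0.0, 0.2, -1.0]
finger_gap: 0.0
```

```bash
python3 -m pendant '[-4,2,-8,0,0, -2,2,-4,0,0, 0,3,0,0,0, 0,4,0,0,0]'
```

```text
time: 4.43
tool_pos: [597.5, -239.9, 18.1]
tcp_rot: [-179.0, 2.0, 179.7]
ft_force: [0.0, 0.9, -0.1]
finger_gap: -0.1
```

```bash
python3 -m pendant '[0,6,-3,0,0, -0.5,7,-2,0,0, -0.7,8,0,0,0, -0.7,8,0,0,0, -0.7,8,0,0,0, -0.7,8,0,0,0, -0.7,8,0,0,0]'
python3 - <<'E'
from bench import viewer;from h import *
s=viewer.snapshot("side");cv2.imwrite("pics/side3.png",cv2.resize(s["frame"][60:260,40:307],None,fx=3,fy=3))
E
```

```text
time: 5.02
tool_pos: [594.3, -182.4, 14.6]
tcp_rot: [-178.9, 2.2, 179.7]
ft_force: [0.6, -0.5, 0.7]
finger_gap: 0.2
```

View pics/side3.png

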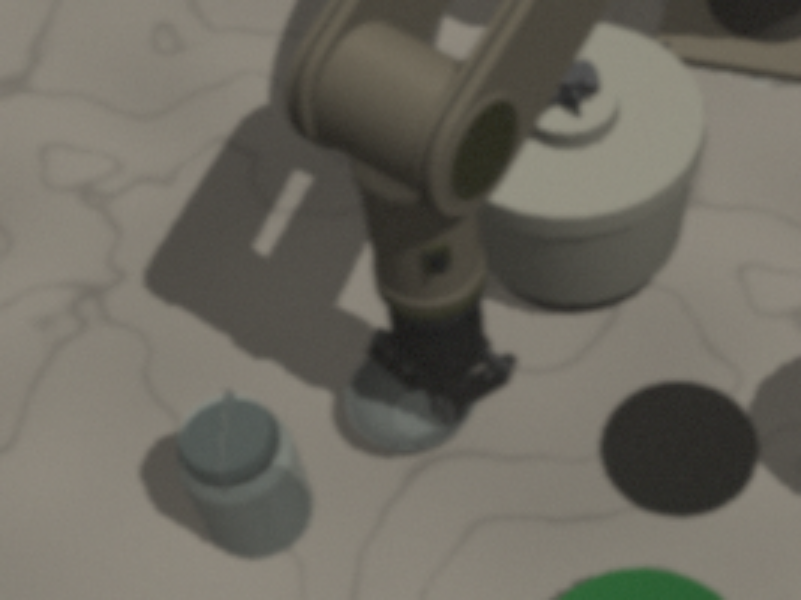

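The bowl, now at about (400,410) in the crop, is sliding flat with the fingers. Continuing.

```bash
python3 -m pendant '[-0.7,8,0,0,0, -0.7,8,0,0,0, -0.7,8,0,0,0, -0.7,8,0,0,0, -0.7,8,0,0,0, -0.7,8,0,0,0, -0.7,8,0,0,0, -0.7,8,0,0,0, -0.7,8,0,0,0, -0.7,8,0,0,0]'
python3 - <<'E'
from bench import viewer;from h import *
s=viewer.snapshot("side");cv2.imwrite("pics/side4.png",cv2.resize(s["frame"][60:260,100:367],None,fx=3,fy=3))
s=viewer.snapshot("wrist");cv2.imwrite("pics/wrist4.png",s["frame"])
s=viewer.snapshot("top");cv2.imwrite("pics/top4.png",s["frame"])
E
```

```text
time: 5.9
tool_pos: [586.6, -93.2, 14.9]
tcp_rot: [-178.9, 2.2, 179.8]
ft_force: [1.0, -1.6, 0.8]
finger_gap: 0.2
```

View pics/side4.png

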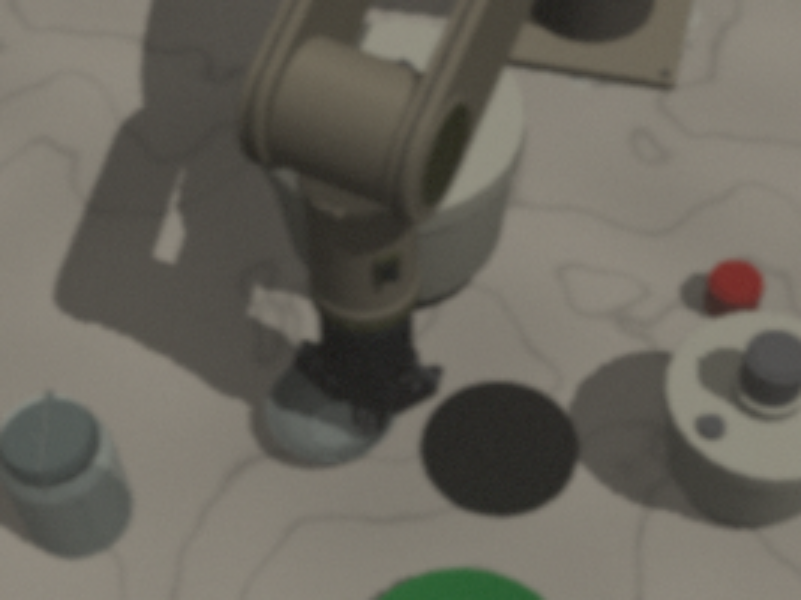

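View pics/wrist4.png

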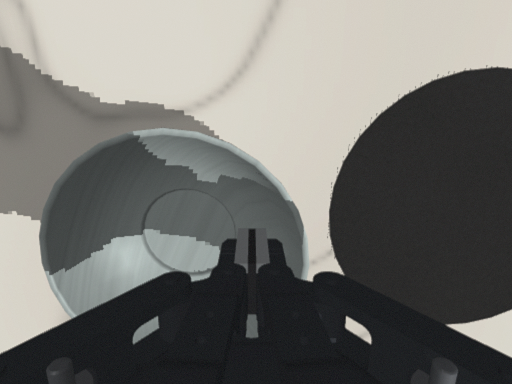

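View pics/top4.png

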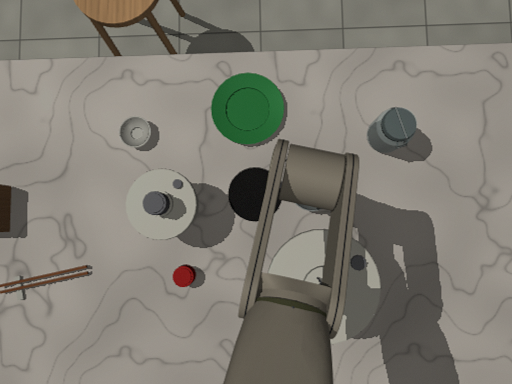

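The wrist view shows the bowl's inner floor at (190,231), with the fingers at its right wall and the mat to the right at about (470,195). The jar, tray and dish look unmoved in the top view.

Run:
```python
from bench import viewer,sensors;from h import *
s=viewer.snapshot("wrist")
q=sensors.sense();print(q["tool_pos"],q["time"])
print(plane(s,190,231,4))
f=s["frame"];m=((f.max(2)<50)).astype(np.uint8);m[260:]=0;m[:,:320]=0
P=[plane(s,u,v,1) for v,u in np.argwhere(m)[::50]];P=np.array(P);print(len(P))
# left edge points of mat
E=[(np.argwhere(m[v])[:,0].min(),v) for v in range(80,250,5)]
print(circ(np.array([plane(s,u,v,1) for u,v in E])))
```

```text
[586.51261725 -93.59024059  14.76227084] 6.1
[ 583.61031353 -124.89918871    4.        ]
566
(array([573.22156359,  17.33739565]), np.float64(68.13205876845208))
```

```bash
python3 -m pendant '[-0.5,8,0,0,0, -0.5,9,0,0,0, -0.5,9,0,0,0, -0.5,9,0,0,0, -0.5,9,0,0,0, -0.5,9,0,0,0, -0.5,9,0,0,0, -0.5,9,0,0,0, -0.5,9,0,0,0, -0.5,9,0,0,0, -0.5,9,0,0,0, -0.5,9,0,0,0]'
```

```text
time: 7.1
tool_pos: [579.8, 21.9, 15.0]
tcp_rot: [-178.8, 2.2, 179.7]
ft_force: [0.5, -2.1, 0.6]
finger_gap: 0.2
```

```bash
python3 -m pendant '[-0.5,5,0,0,0, -0.5,5,0,0,0, -0.5,4,0,0,0, 0,0,0,0,0, 0,0,0,0,0]'
python3 - <<'E'
from bench import viewer,sensors;from h import *
s=viewer.snapshot("wrist");cv2.imwrite("pics/wrist5.png",s["frame"]);pickle.dump(s,open("w5.pkl","wb"))
E
```

```text
time: 7.52
tool_pos: [578.0, 39.8, 15.0]
tcp_rot: [-178.8, 2.2, 179.8]
ft_force: [-0.2, -1.8, 0.3]
finger_gap: 0.0
```

View pics/wrist5.png

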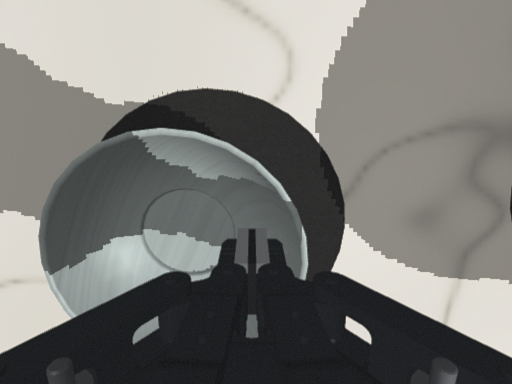

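The bowl's floor, at (190,231), is still about 9 mm short of the mat's middle in y.

```bash
python3 -m pendant '[0,4,0,0,0, 0,4,0,0,0, 0,1,0,0,0, 0,0,0,0,0, 0,0,0,0,0]'
python3 -m pendant '[0,-5,0,0,0, 0,-6,0,0,0, 0,-4,5,0,0, 0,-4,12,0,0, 0,0,30,0,0, 0,0,35,0,0, 0,0,35,0,0, 0,0,35,0,0, 0,0,30,0,85, 0,0,15,0,85, 0,0,0,0,85, 0,0,0,0,85]' 45
python3 - <<'E'
from bench import viewer,sensors;from h import *
for n in ["wrist","side","top"]:
    s=viewer.snapshot(n);cv2.imwrite(f"pics/{n}6.png",s["frame"]);pickle.dump(s,open(n[0]+"6.pkl","wb"))
print(sensors.sense()["joint_pos"])
E
```

```text
time: 7.98
tool_pos: [578.1, 48.2, 15.0]
tcp_rot: [-178.8, 2.2, 179.7]
ft_force: [-0.6, -1.4, 1.0]
finger_gap: 0.3
time: 8.98
tool_pos: [572.5, 24.0, 227.6]
tcp_rot: [-178.9, 2.1, 179.5]
ft_force: [0.0, 0.6, -0.5]
finger_gap: 48.2
[ -2.05064958   1.52277652  92.26033209  -1.03648921  84.30252364
 -91.43278702]
```

View pics/wrist6.png

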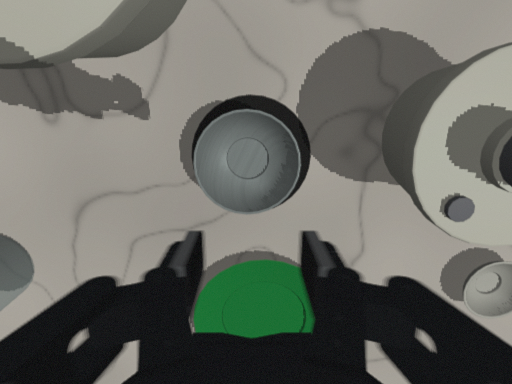

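View pics/side6.png

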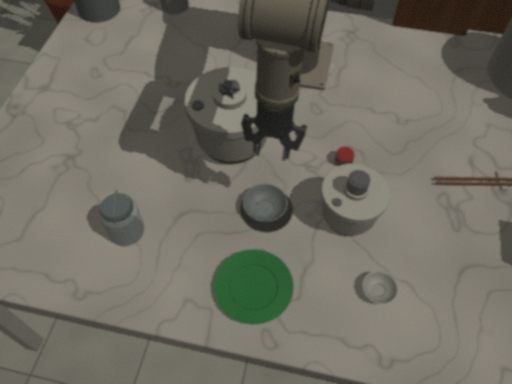

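Run:
```python
from h import *
s=pickle.load(open("w6.pkl","rb"));print("floor",plane(s,248,158,4))
W=cloud(s);m=np.zeros((384,512),np.uint8);cv2.circle(m,(248,160),60,1,-1)
P=W[(m>0)&(W[...,2]>31)];print("rim",cv2.minEnclosingCircle(P[:,:2].astype(np.float32)),np.median(P[:,2]))
f=s["frame"];mm=(f.max(2)<60)&(m>0)
P=W[(cv2.morphologyEx((f.max(2)<55).astype(np.uint8),cv2.MORPH_OPEN,np.ones((3,3)))>0)&(np.abs(np.indices((384,512))[0]-160)<75)&(np.abs(np.indices((384,512))[1]-250)<70)]
h=cv2.convexHull(P[:,:2].astype(np.float32))[:,0];print("mat",circ(h),cv2.minEnclosingCircle(h))
s=pickle.load(open("s6.pkl","rb"));W=cloud(s);m[:]=0;cv2.circle(m,(265,200),32,1,-1)
P=W[(m>0)&(W[...,2]>31)&(W[...,2]<45)];print("side rim",cv2.minEnclosingCircle(P[:,:2].astype(np.float32)),len(P))
```

```text
floor [575.25208985  15.97741495   4.        ]
rim ((575.2095947265625, 15.09130859375), 57.656150817871094) 34.019764241183765
mat (array([599.61686558,   7.85873743]), np.float64(76.33204826144808)) ((596.009521484375, -1.2832632064819336), 90.6875228881836)
side rim ((575.1945190429688, 14.455496788024902), 58.98687744140625) 217
```

The bowl is centred on the mat: bowl (575.2, 15.3) against mat (574.5, 18.3), about 3 mm off and flat. Now to the cap at (549.5, 229.7).

```bash
python3 -m pendant '[-2,18,2,-0.1,85, -2,19,0,-0.1,85, -2,19,0,-0.1,85, -2,19,0,-0.1,85, -2,19,0,-0.1,85, -2,19,0,-0.1,85, -2,19,0,-0.1,85, -2,19,0,-0.1,85, -2,19,0,-0.1,85, -2,15,0,-0.1,85, 0,8,0,0,85, 0,0,0,0,85]' 45
```

```text
time: 10.13
tool_pos: [535.1, 221.6, 196.7]
tcp_rot: [-176.9, 0.3, 119.5]
ft_force: [1.0, 0.0, 0.2]
finger_gap: 85.0
```

```bash
python3 -m pendant '[7,4,3,0,85, 7,4,2,0,85, 0,0,0,0,85, 0,0,0,0,85]'
python3 - <<'E'
from bench import viewer,sensors;from h import *
for n in ["wrist","side"]:
    s=viewer.snapshot(n);cv2.imwrite(f"pics/{n}7.png",s["frame"]);pickle.dump(s,open(n[0]+"7.pkl","wb"))
    print(sensors.sense()["tool_pos"])
E
```

```text
time: 10.47
tool_pos: [547.7, 227.4, 196.9]
tcp_rot: [-176.4, 0.2, 120.1]
ft_force: [0.9, 0.1, -0.3]
finger_gap: 85.2
[547.72980893 227.34772739 196.87596976]
[547.63810528 227.44231145 197.10105821]
```

View pics/wrist7.png

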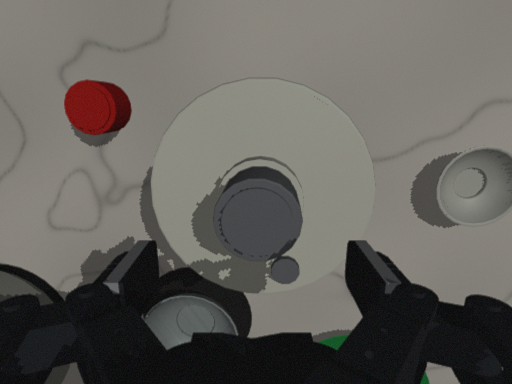

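View pics/side7.png

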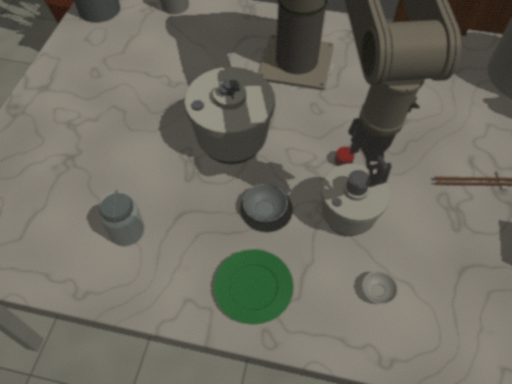

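The wrist view has the cap top at (258,219), and the finger pads at (135,270) and (370,270). The side view has the cap top at about (358,178).

Run:
```python
from h import *
s=pickle.load(open("w7.pkl","rb"));t=pickle.load(open("top0.pkl","rb"));d=pickle.load(open("s7.pkl","rb"))
print(plane(s,258,219,172))
print(tri([ray(s,258,219),ray(t,154,203)]))
W=cloud(s);m=np.zeros((384,512),np.uint8);cv2.circle(m,(258,219),60,1,-1);P=W[(m>0)&(W[...,2]>165)&(W[...,2]<180)]
print(cv2.minEnclosingCircle(P[:,:2].astype(np.float32)),np.median(P[:,2]))
```

```text
[547.57601199 233.30007068 172.        ]
(array([548.63880861, 230.52161608, 164.1331787 ]), [np.float64(0.1592740718592839), np.float64(0.1592740718590095)])
((548.0825805664062, 230.82647705078125), 25.939510345458984) 170.42547373154105
```

```bash
python3 -m pendant '[1,1,-15,0,85, 0,1,-15,0,85, 0,0,-10,0,85, 0,0,-5,0,85, 0,0,0,0,85, 0,0,0,0,85]'
```

```text
time: 11.07
tool_pos: [549.1, 227.2, 151.9]
tcp_rot: [-176.6, 0.3, 120.0]
ft_force: [0.6, 0.8, 0.2]
finger_gap: 84.8
```

```bash
python3 -m pendant '[0,2,-6,0,85, 0,1,-4,0,85, 0,0,0,0,85, 0,0,0,0,60, 0,0,0,0,50, 0,0,0,0,45, 0,0,0,0,45, 0,0,0,0,45, 0,0,0,0,45, 0,0,0,0,45]' 40
```

```text
time: 11.9
tool_pos: [549.0, 230.1, 144.8]
tcp_rot: [-176.6, 0.3, 120.1]
ft_force: [-0.4, -1.1, -1.2]
finger_gap: 50.8
```

```bash
S='from bench import sensors;s=sensors.sense();print(s["wrist_torque"].round(2),s["ft_force"].round(1),s["joint_pos"].round(0))'
python3 -c "$S"; python3 -m pendant '[0,0,0,0.12,45, 0,0,0,0.12,45, 0,0,0,0.12,45]'; python3 -c "$S"; python3 -m pendant '[0,0,0,0.12,45, 0,0,0,0.12,45, 0,0,0,0.12,45]';python3 -c "$S"; python3 -m pendant '[0,0,0,0.12,45, 0,0,0,0.12,45, 0,0,0,0.12,45]';python3 -c "$S"; python3 -m pendant '[0,0,0,0.12,45, 0,0,0,0.12,45]';python3 -c "$S"
```

```text
[-0.11  0.14  0.05] [-0.4 -1.1 -1.2] [ 18.  13.  88.  -1.  82. -11.]
time: 12.15
tool_pos: [549.2, 229.8, 144.4]
tcp_rot: [-176.6, 0.3, 141.2]
ft_force: [-2.2, -5.6, -0.8]
finger_gap: 51.2
[-0.94  0.46 -0.06] [-2.2 -5.6 -0.8] [ 19.  13.  89.  -2.  81. -32.]
time: 12.4
tool_pos: [548.1, 230.1, 144.7]
tcp_rot: [-176.5, 0.1, 162.6]
ft_force: [-21.9, 3.5, 10.7]
finger_gap: 51.1
[ 0.44  2.91 -1.39] [-21.9   3.5  10.7] [ 20.  12.  90.  -3.  81. -52.]
time: 12.65
tool_pos: [542.6, 229.5, 144.9]
tcp_rot: [-176.4, -0.6, -176.0]
ft_force: [-14.7, -6.5, 12.3]
finger_gap: 50.7
[-1.14  2.06 -1.75] [-14.7  -6.5  12.3] [ 20.  11.  91.  -3.  80. -73.]
time: 12.82
tool_pos: [539.6, 227.1, 145.0]
tcp_rot: [-176.3, -1.0, -161.8]
ft_force: [-1.1, -10.0, -1.3]
finger_gap: 50.6
[-1.29  0.04 -0.85] [ -1.1 -10.   -1.3] [ 20.  10.  92.  -4.  79. -87.]
```

Torque rises about 30° in, so this direction met a stop early and looks like the locking one. The tool also crept off centre, so I'll open, recentre and regrip before turning the other way.

```bash
S='from bench import sensors;s=sensors.sense();print(s["wrist_torque"].round(2),s["ft_force"].round(1),s["joint_pos"].round(0))'
python3 -m pendant '[0,0,0,0,75, 0,0,0,0,75, 0,0,0,0,75, 5,2,0,0,75, 4,1,-2,0,75, 0,0,0,0,75, 0,0,0,0,75]'
python3 - <<'E'
from bench import viewer
from h import *
s=viewer.snapshot("wrist");cv2.imwrite("pics/wrist8.png",s["frame"]);W=cloud(s)
P=W[(W[...,2]>165)&(W[...,2]<180)&(np.hypot(W[...,0]-549,W[...,1]-230)<40)]
print(cv2.minEnclosingCircle(P[:,:2].astype(np.float32)),np.median(P[:,2]))
E
```

```text
time: 13.4
tool_pos: [550.5, 230.8, 143.4]
tcp_rot: [-176.3, -0.9, -161.7]
ft_force: [0.1, -0.5, -0.5]
finger_gap: 75.1
((548.4229736328125, 229.91915893554688), 39.99496841430664) 170.45641985916228
```

View pics/wrist8.png

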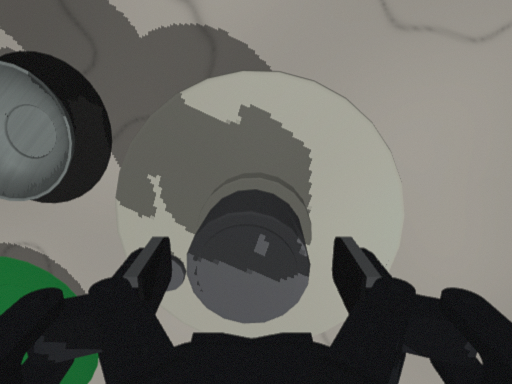

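The cap, at (250,260), is centred between the pads. Regripping a little lower and gently, then turning the other way.

```bash
S='from bench import sensors;s=sensors.sense();print(s["wrist_torque"].round(2),s["ft_force"].round(1),s["joint_pos"].round(0))'
python3 -m pendant '[-1,0,-3,0,60, 0,0,0,0,45, 0,0,0,0,45, 0,0,0,0,45, 0,0,0,0,45, 0,0,0,0,45]' 30; for i in 1 2 3; do :; done
python3 -m pendant '[0,0,0,-0.12,45, 0,0,0,-0.12,45, 0,0,0,-0.12,45, 0,0,0,-0.12,45, 0,0,0,-0.12,45]'; python3 -c "$S"; python3 -m pendant '[0,0,0,-0.12,45, 0,0,0,-0.12,45, 0,0,0,-0.12,45, 0,0,0,-0.12,45, 0,0,0,-0.12,45]';python3 -c "$S"; python3 -m pendant '[0,0,0,-0.12,45, 0,0,0,-0.12,45, 0,0,0,-0.12,45]';python3 -c "$S"
```

```text
time: 13.95
tool_pos: [550.1, 229.3, 140.7]
tcp_rot: [-176.1, -0.8, -161.8]
ft_force: [0.7, -1.0, 1.2]
finger_gap: 51.7
time: 14.37
tool_pos: [548.5, 230.9, 140.6]
tcp_rot: [-176.2, -1.0, 162.8]
ft_force: [-1.3, -0.7, 1.8]
finger_gap: 51.4
[-0.07  0.14  0.05] [-1.3 -0.7  1.8] [ 19.  13.  89.  -2.  81. -53.]
time: 14.78
tool_pos: [548.0, 231.1, 140.7]
tcp_rot: [-176.1, -1.0, 126.9]
ft_force: [-0.4, -0.2, 1.7]
finger_gap: 51.7
[0.08 0.08 0.01] [-0.4 -0.2  1.7] [ 18.  14.  88.  -0.  82. -19.]
time: 15.03
tool_pos: [548.1, 231.7, 140.8]
tcp_rot: [-176.2, -1.0, 105.5]
ft_force: [1.7, -4.2, 1.5]
finger_gap: 51.9
[-0.26 -0.28  0.93] [ 1.7 -4.2  1.5] [17. 14. 88.  1. 82.  2.]
```

Free turning for over 71°, and now a stop torque of 0.9 N m. A little more turn, then a test lift.

```bash
S='from bench import sensors;s=sensors.sense();print(s["wrist_torque"].round(2),s["ft_force"].round(1),s["joint_pos"].round(0))'
python3 -m pendant '[0,0,0,-0.12,45, 0,0,0,-0.08,45, 0,0,0,0,45]'; python3 -c "$S"; python3 -m pendant '[0,0,0,0,45, 0,0,3,0,45, 0,0,3,0,45, 0,0,3,0,45, 0,0,0,0,45]' 50;python3 -c "$S"
```

```text
time: 15.28
tool_pos: [548.6, 230.7, 140.8]
tcp_rot: [-176.2, -0.9, 93.2]
ft_force: [-0.4, 0.7, 0.2]
finger_gap: 51.7
[ 0.38 -0.31  0.45] [-0.4  0.7  0.2] [17. 13. 88.  2. 82. 13.]
time: 15.7
tool_pos: [547.7, 230.1, 142.4]
tcp_rot: [-176.1, -0.8, 93.8]
ft_force: [-2.9, -1.5, 12.9]
finger_gap: 51.2
[-0.15  0.31  0.71] [-2.9 -1.5 12.9] [17. 13. 88.  2. 82. 13.]
```

```bash
S='from bench import sensors;s=sensors.sense();print(s["wrist_torque"].round(2),s["ft_force"].round(1),s["joint_pos"].round(1))'
python3 -m pendant '[0,0,0,0,45, 0,0,0,0,45]';python3 -c "$S"; python3 -m pendant '[0,0,5,0,45, 0,0,5,0,45]' ;python3 -c "$S";  python3 -m pendant '[0,0,0,0,45]' ;python3 -c "$S"
```

```text
time: 15.87
tool_pos: [547.7, 230.2, 142.5]
tcp_rot: [-176.1, -0.8, 94.0]
ft_force: [0.2, -2.5, 0.1]
finger_gap: 51.0
[-0.22 -0.28  0.63] [ 0.2 -2.5  0.1] [16.8 13.2 88.3  1.6 82.1 12.5]
time: 16.03
tool_pos: [546.2, 228.9, 146.9]
tcp_rot: [-175.8, -0.6, 94.1]
ft_force: [10.4, -0.4, -21.3]
finger_gap: 50.8
[-0.05 -2.27  0.53] [ 10.4  -0.4 -21.3] [16.8 13.  88.1  1.5 82.9 12.4]
time: 16.12
tool_pos: [546.2, 228.7, 147.1]
tcp_rot: [-175.8, -0.6, 94.2]
ft_force: [-3.9, -2.3, 16.6]
finger_gap: 50.9
[-0.37  0.81  0.53] [-3.9 -2.3 16.6] [16.8 13.  88.1  1.5 82.9 12.4]
```

```bash
cat > look.py <<'E'
import sys
from bench import viewer,sensors
from h import *
for n in ["side","wrist"]:
    s=viewer.snapshot(n);f=s["frame"]
    cv2.imwrite(f"pics/{n}{sys.argv[1]}.png",cv2.resize(f[110:260,260:460],None,fx=4,fy=4) if n=="side" else f)
    W=cloud(s);sel=(W[...,2]>155)&(np.hypot(W[...,0]-549,W[...,1]-230)<26)
    P=W[sel];print(n,len(P),np.percentile(P[:,2],[10,25,50,75,90]).round(1))
q=sensors.sense();print(q["ft_force"].round(1),q["wrist_torque"].round(2),q["tool_pos"].round(1),q["time"])
E
python3 look.py 9
```

```text
side 317 [171.5 177.4 553.2 555.8 556.7]
wrist 23517 [174.9 176.7 178.4 230.3 236.5]
[-0.9 -3.1  1.9] [-0.49  0.03  0.59] [546.1 228.8 147.3] 16.2167
```

View pics/side9.png

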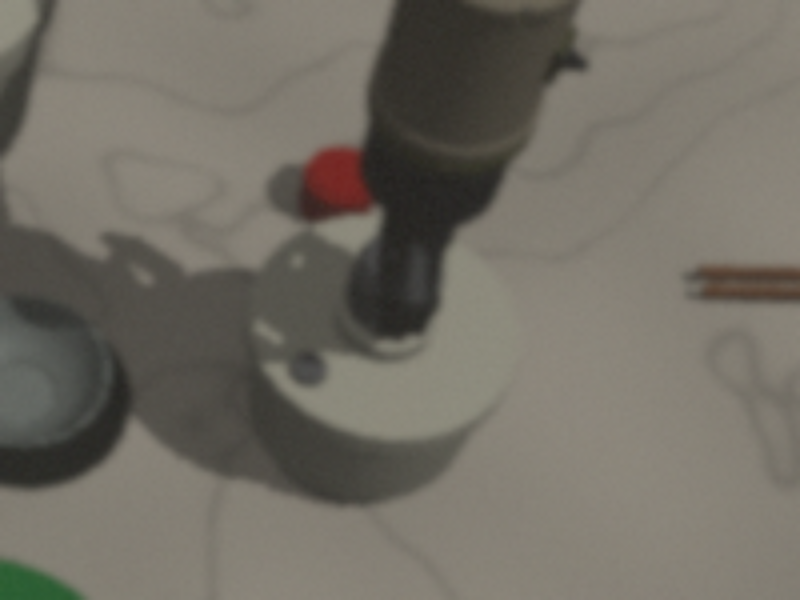

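View pics/wrist9.png

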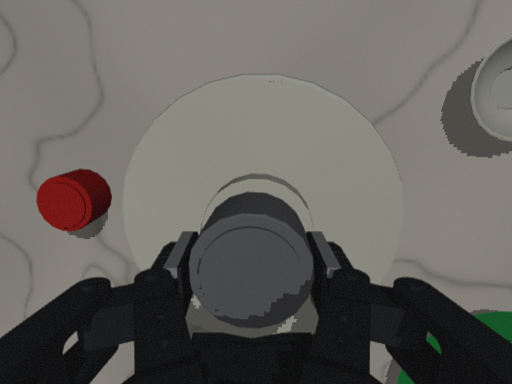

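The wrist depth puts the cap top at about 178 mm, against 170.5 before. It has risen about 7 mm with the fingers, past the 3 mm of locked play, with no steady force: it is free. Lifting off.

```bash
python3 -m pendant '[1,1,8,0,45, 0,0,8,0,45, 0,0,10,0,45, 0,0,12,0,45]' 50; python3 -m pendant '[0,0,15,0,45, 0,0,15,0,45, 0,0,15,0,45, 0,0,5,0,45, 0,0,0,0,45, 0,0,0,0,45, 0,0,0,0,45]'; python3 look.py 10
```

```text
time: 16.55
tool_pos: [543.4, 228.7, 181.7]
tcp_rot: [-175.2, -0.5, 94.2]
ft_force: [0.9, -0.2, -0.7]
finger_gap: 51.1
time: 17.13
tool_pos: [545.2, 231.4, 245.1]
tcp_rot: [-175.8, -0.8, 94.2]
ft_force: [-0.5, -0.2, -1.2]
finger_gap: 51.0
side 267 [244.6 260.7 274.8 347.8 654.7]
wrist 20699 [272.9 274.3 275.7 327.8 333.8]
[ 0.2 -0.5 -0.8] [ 0.01 -0.04  0.05] [544.9 231.3 244.3] 17.2333
```

View pics/side10.png

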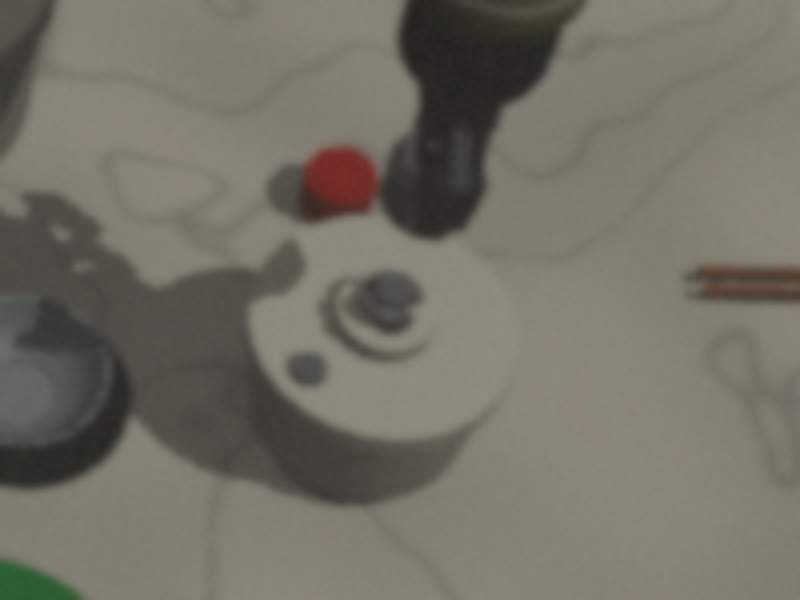

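View pics/wrist10.png

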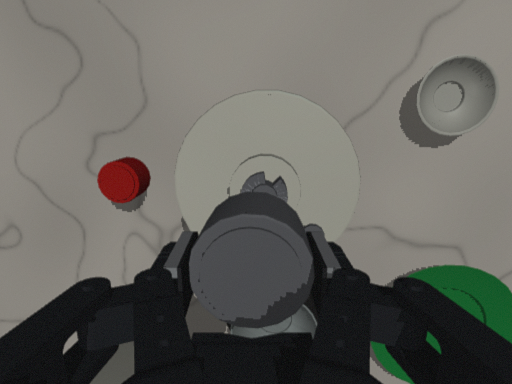

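The cap is off and held: in the wrist view it is at (252,262) between the pads, with the bare spindle at (264,188). Carrying it to the bowl at (575, 15).

```bash
python3 -m pendant '[2,-10,1,0,45, 3,-20,1,0,45, 3,-20,2,0,45, 3,-20,2,0,45, 3,-20,2,0,45, 3,-20,2,0,45, 3,-20,2,0,45, 3,-20,2,0,45, 3,-20,2,0,45, 2,-12,0,0,45, 0,-5,0,0,45, 0,0,0,0,45]'
```

```text
time: 18.23
tool_pos: [567.8, 28.8, 249.9]
tcp_rot: [-174.7, -0.7, 94.3]
ft_force: [0.5, -0.2, -0.1]
finger_gap: 50.9
```

```bash
python3 -m pendant '[2,-4,-15,0,45, 2,-4,-25,0,45, 1,-3,-25,0,45, 1,0,-25,0,45, 0,0,-10,0,45, 0,0,0,0,45, 0,0,0,0,45, 0,0,0,0,45]'
cat > fin.py <<'E'
from bench import viewer,sensors
from h import *
import sys
for n in ["side","wrist","top"]:
    s=viewer.snapshot(n);f=s["frame"];cv2.imwrite(f"pics/{n}{sys.argv[1]}.png",f)
    pickle.dump(s,open(n[0]+"f.pkl","wb"));W=cloud(s);z=W[...,2]
    if n=="wrist":
        m=np.zeros(z.shape,bool);m[225:310,195:310]=1;P=W[m&(z>60)];t=np.median(P[:,2]);P=P[abs(P[:,2]-t)<9];print("captop",t,cv2.minEnclosingCircle(P[:,:2].astype(np.float32)))
    d=np.hypot(W[...,0]-575,W[...,1]-16)
    P=W[(d<75)&(z>30)&(z<44)];print(n,"rim",len(P),cv2.minEnclosingCircle(P[:,:2].astype(np.float32)) if len(P)>5 else 0)
    for k,c,zz in (("jar",(717.3,-315),(125,142)),("tray",(796.5,33.2),(9,22)),("dish",(741,323.7),(19,31))):
        P=W[(np.hypot(W[...,0]-c[0],W[...,1]-c[1])<{"jar":60,"tray":115,"dish":60}[k])&(z>zz[0])&(z<zz[1])]
        if n!="wrist" and len(P)>20: print(n,k,np.round(cv2.minEnclosingCircle(P[:,:2].astype(np.float32))[0]),len(P))
q=sensors.sense();print(q["ft_force"].round(1),q["tool_pos"].round(1),q["tcp_rot"].round(1),np.abs(q["qd"]).max().round(2),q["finger_gap"],q["time"])
E
python3 fin.py 11
```

```text
time: 18.9
tool_pos: [572.9, 22.8, 147.2]
tcp_rot: [-174.7, -0.8, 94.5]
ft_force: [0.2, -0.8, -0.8]
finger_gap: 51.0
side rim 205 ((575.1868286132812, 14.43155574798584), 58.16568374633789)
side jar [ 717. -314.] 727
side tray [795.  34.] 2505
side dish [739. 324.] 286
captop 177.3496013151211 ((575.7440185546875, 24.801254272460938), 25.828853607177734)
wrist rim 1662 ((575.3870239257812, 14.92683219909668), 57.9722900390625)
top rim 107 ((576.1912231445312, 15.293218612670898), 57.0728874206543)
top jar [ 718. -316.] 928
top tray [798.  34.] 1220
top dish [742. 324.] 270
[-0.5  0.7  0.2] [573.8  22.5 148.2] [-174.9   -0.8   94.5] 0.28 50.857437268114005 19.05
```

View pics/side11.png

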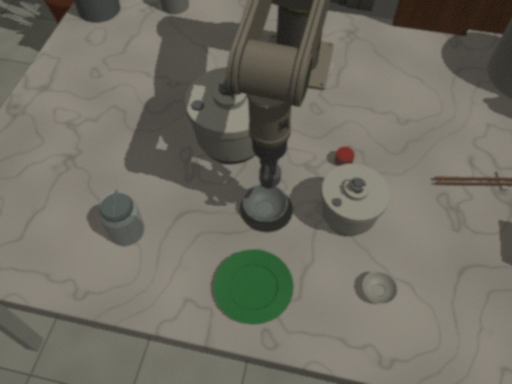

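View pics/wrist11.png

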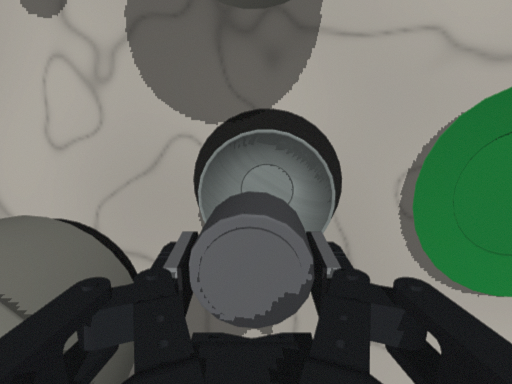

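The cap, at (252,265) in the wrist view, hangs level about 9 mm from the bowl's middle in y. The bowl and bystanders are in place. A small correction, then hand in.

```bash
python3 -m pendant '[0,-4,0,0,45, 0,-4,0,0,45, 0,0,0,0,45, 0,0,0,0,45, 0,0,0,0,45]' && python3 fin.py 12 | grep -E "cap|wrist rim|\]" && python3 -c "
from bench import job;print(job.hand_in())"
```

```text
time: 19.47
tool_pos: [576.2, 13.1, 152.4]
tcp_rot: [-175.2, -0.7, 94.4]
ft_force: [0.6, -0.2, -1.1]
finger_gap: 51.1
side jar [ 717. -314.] 724
side tray [795.  32.] 2492
side dish [740. 324.] 291
captop 182.03717585804156 ((578.48095703125, 15.286026954650879), 25.76023292541504)
wrist rim 1860 ((575.300048828125, 15.247809410095215), 57.63241958618164)
top jar [ 718. -316.] 932
top tray [804.  33.] 1208
top dish [742. 323.] 274
[ 0.6 -0.5 -0.8] [576.   13.4 152.1] [-175.2   -0.7   94.5] 0.21 50.61703843890416 19.6167
the job is handed in; nothing more can be done
None
```

I pushed the bowl from inside onto the mat, unscrewed the cap, and handed in at about 19.6 s with the cap held over the bowl. The hand-in gives no verdict, so I don't know whether it passed.

**Cap thread:** turning it counter-clockwise from above hit an early stop. I recentred, turned it clockwise to the far stop, and it lifted freely.

**Last checks before handing in:**
- **Bowl:** centre at (575, 15) mm, about 3 mm from the mat centre at (574.5, 18). It looked flat, and its position did not change between checks.
- **Cap:** about 3 mm from the bowl centre. Its top was at about 182 mm, so its middle is near 163 mm. The tool was tilted about 5°, and the fingers were stopped on the cap at a 51 mm opening with the grip set to 50 N.
- **Bystanders:** jar and dish were within about 2 mm of where they started.

**What disagreed or went less cleanly:**
- The last top-view reading for the tray was about 6 mm off in x, while the side view showed no change. I put that down to the arm hiding part of it.
- One attempt to outline the mat in the wrist camera failed because it picked up shadow, so I used the first measurements from the other cameras.
- During the first turn the gripper slid about 10 mm sideways on the cap. It caused no visible harm.
- Brief force spikes of about 20 N showed up during the turning and the first test lift, well under the 120 N wrist limit.

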